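Pack the short foot of a microscope lamp unit, by feel

TASK

The lamp unit beside the microscope rocks because one levelling foot, the one with the brass nut, hangs clear of the bench. Find by feel the packing blade that slides under that foot, square to the unit's side, with a definite drag (a loose one is too thin; one that still refuses at a push of about 20 N is too thick, so do not force it or knock the unit), and leave it lying flat, nipped by the foot, its tip showing past the far edge of the pad. Leave the other two blades flat on the bench, well clear of the foot, and disturb nothing else.

Things in the scene. Friction and masses are not known exactly. Their poses are not given: they have to be found in the camera images.
- lamp_unit: cream lamp unit, finned black top, fixed fast. Origin: bench level under its centre; +x away from the front panel (knob, green switch), +y towards the light outlet. Casing 300 (x) x 220 (y) mm, underside 27 mm and top 140 mm up, fins to 181 mm. Four aluminium lugs (44 mm wide in x, 47 to 57 mm up, out to y = +-167 mm) each carry a levelling foot, at x = +-115, y = +-145 mm
- short_foot (a point): bench-level point on the axis of the short foot (brass nut, -x -y corner); axes as the unit's. Round black pad, 28 mm across, 8 mm thick, an unknown 1.7 to 7.7 mm above the bench; blades enter from -y towards +y. It is sprung: once lifted it presses down with 5 N, 6 N at 2.6 mm, where it goes solid. Pushing a nipped blade takes about 3 to 15 N, a loose one under 1.5 N
- blade4_grip (a point): centre of the yellow grip of the 4 mm packing blade, 20 mm above its flat underside; z up. Grip 22 mm wide (x), 32 mm long (y), from 2 to 36 mm above the underside. A steel tongue 24 mm wide, 4 mm thick runs along +y to a tip 120 mm from here; its top slopes down 3 mm over the last 18 mm, to a nose 1 mm thick. It starts lying flat; about 130 g
- blade4_tip (a point): the tip of the tongue of the yellow blade, mid-width, at its underside; axes as the grip's
- blade6_grip (a point): centre of the blue grip of the 6 mm packing blade, 20 mm above its flat underside; z up. Grip 22 mm wide (x), 32 mm long (y), from 2 to 36 mm above the underside. A steel tongue 24 mm wide, 6 mm thick runs along +y to a tip 120 mm from here; its top slopes down 3 mm over the last 18 mm, to a nose 3 mm thick. It starts lying flat; about 150 g
- blade6_tip (a point): the tip of the tongue of the blue blade, mid-width, at its underside; axes as the grip's
- blade8_grip (a point): centre of the red grip of the 8 mm packing blade, 20 mm above its flat underside; z up. Grip 22 mm wide (x), 32 mm long (y), from 2 to 36 mm above the underside. A steel tongue 24 mm wide, 8 mm thick runs along +y to a tip 120 mm from here; its top slopes down 3 mm over the last 18 mm, to a nose 5 mm thick. It starts lying flat; about 170 g
- blade8_tip (a point): the tip of the tongue of the red blade, mid-width, at its underside; axes as the grip's
- wash_bottle: white plastic wash bottle, 74 mm across, 160 mm tall; bystander, origin under its centre at bench level
- tissue_roll: white paper roll standing on end, 100 mm across, 98 mm tall; bystander, origin under its centre at bench level
- objective_pot: clear pot with a black screw cap holding an objective, 44 mm across, 68 mm tall; bystander, origin under its centre at bench level
- lens_tube: black lens tube standing on end, 31 mm across, 60 mm tall; bystander, origin under its centre at bench level
- ball_driver: ball driver lying down, orange handle, 170 mm long; bystander, origin under its centre at bench level or near it
- slide_box: open blue plastic slide box, 85 x 125 x 30 mm; bystander, origin under its centre at bench level
- post_holder: aluminium optical post holder on a 32 x 75 mm foot plate, with a steel post, 95 mm tall; bystander, origin under its centre at bench level
Mind the look-alikes: they are no part of the job. What is shaped like the part that bears blade6_grip but green or pink is not meant.

How it is judged:
By the outcome, as a careful person would: the job done as asked, in the order asked, and still so for the second after the job is handed in, with the robot touching nothing.
It also fails if it takes over 72 s, if anything falls off the work surface, if the arm or the gripper's body presses on something with over 40 N, if the wrist force passes 120 N, or if a joint passes its speed limit or range.

ROBOT

A 6-joint arm with a two-finger parallel gripper is mounted at the origin on the work surface. World frame = base frame: x ahead of the robot, y to its left, z up, the work surface at z = 0. Lengths are in m, angles in rad, forces in N, time in s.
With the tool pointing down it reaches from about 0.25 to 0.775 m from the base axis. Payload 4 kg.
Tool frame: the origin (TCP) lies at the very end of the fingers, on their centre line; the grasp point (between the pads) lies 19 mm behind it; z points along the fingers, y is the line along which they close (so a half turn about z gives the same grasp; the last joint's range is limited). The gripper opens to 85 mm and grips with 20 to 120 N. Pads are 22 mm wide; open, the fingers measure 114 mm over their backs; the gripper's body (76 mm by 85 mm) begins 54 mm behind the grasp point. The pads swing forward as they close: fully open they stand 13 mm farther back than shut.
Start: joints at [1.188, 0.087, 1.371, -0, 1.684, -0.103], TCP at [0.152, 0.529, 0.231] pointing down, gripper open.
Joint ranges: [-3.1, 3.1], [-0.76, 2.03], [0.27, 2.55], [-1.08, 4.22], [0.17, 2.65], [-2.57, 2.57]. Speed limits (rad/s): [2.79, 2.79, 3.14, 3.14, 3.14, 3.14].

INTERFACE

Orientations are given as a unit quaternion [w, x, y, z].
In Python, from cell import sensors, optics, close_job gives the robot as it stands. The module is installed in compiled form; this text tells all that it offers.
- The arm moves only by the tool servo_tool, never from a script. Its argument "motion" is text: rows parted by semicolons, each of 4 numbers parted by spaces: the shift along the tool's x, y, z in m, then the turn about the tool's z in rad. In form: tx ty tz twist; .... A call has 1 to 8 rows; each row shifts and turns the commanded pose from where the row before left it, along the tool's axes as they then stand; what a row does not reach is not made up. A row lasts 1/10 s, in which the tool goes at most 50 mm and 8.59 degrees, less where a joint would pass 70% of its speed; a pose out of reach is approached as far as the arm can. A call is refused whole if a number of a shift passes 0.05 or a number of a turn 0.15, either way. A call with a gripper value outside its range is refused whole. "hand" is the closure, from 0 (fully open) to 1 (shut), set as the call begins (left out, the last holds). The fingers move at their own pace and stop on an object; "squeeze" is the grip in N (left out, the last holds). Time passes only in rows, so rows that do not move let the fingers close. It gives the time, the measured TCP pose, the force, the opening and the grip force at its end, in the units of the state.
- sensors.read_state(): the state, without advancing time (a new reading comes with each control period).
- optics.snapshot(name): name is "scene" or "top"; returns (picture, depth): 400x640x3 uint8, blue, green, red; 400x640 float32, m along the optical axis (not along the pixel's ray), 0 where there is no reading.
- optics.camera_info(name): a dict with "fx", "fy", "cx", "cy" (pixels), "cam_to_world" (4x4, takes a point from camera to world coordinates). Camera axes: x right, y up, looking along -z (the intrinsics and any distortion apply to the point x, -y, -z); pixel columns grow to the right and rows downward; lengths in m; the calibration is good to about 2 mm. A picture is of the moment at which its call begins. camera_info takes no time and is no camera call.
- close_job(): hands the job in; it is judged then, once.
The state is a dict: "t": time; "joints": joint angles; "qvel": joint speeds; "effort": joint torques, N m; "tool_pos": TCP position; "eef_rot": TCP orientation; "wrist_force": force on the tool from outside, world axes, zero at the start; "moment": the same for the moment, N m; "gripper_width": finger opening in m; "grasp_force": force on a finger pad.
Only numpy, scipy, OpenCV 4.12 (cv2) and the standard library are available. Lean on these libraries where they do the work, as an engineer would, in place of code of your own. Each camera call takes 0.05 s, during which the arm holds its last target. There are 200 camera calls.

## Working session

There is one attempt and no reset: what is moved stays moved. The work goes in short steps, Python scripts to look and compute and a tool call to move; the robot and the scene stay as the last step left them, time stands still between calls to the robot, and variables do not carry over. Pictures are saved under pics/ and viewed, at most 10 in all, crops included, and the job is handed in when it is done.

Besides the shell and the picture viewer there is one more tool, called after "Request:" by a JSON object that holds its "op" and its "data", one argument or row to a line. servo_tool: Moves the arm, as the interface text tells. Its arguments: {"type":"object","properties":{"motion":{"type":"string"},"hand":{"type":"number"},"squeeze":{"type":"number"}},"required":["motion"]}

```bash
mkdir -p pics
cat > h.py <<'E'
import numpy as np, cv2
from cell import sensors, optics, close_job
def snap(n):
    p,d=optics.snapshot(n); return p.copy(),d,optics.camera_info(n)
def pts(d,I):
    v,u=np.mgrid[:d.shape[0],:d.shape[1]]
    P=np.stack([(u-I['cx'])/I['fx']*d,-(v-I['cy'])/I['fy']*d,-d,np.ones_like(d)],-1)
    return (P@np.array(I['cam_to_world']).T)[...,:3]
def ray(u,v,z,I):
    T=np.array(I['cam_to_world']); r=T[:3,:3]@np.array([(u-I['cx'])/I['fx'],-(v-I['cy'])/I['fy'],-1])
    return T[:3,3]+r*(z-T[2,3])/r[2]
E
python3 - <<'E'
from h import *
for n in('scene','top'):
    p,d,I=snap(n); print(n,{k:np.round(v,3).tolist() if k=='cam_to_world' else v for k,v in I.items()})
    cv2.imwrite(f'pics/{n}0.png',p); np.savez(f'{n}0.npz',p=p,d=d)
print(sensors.read_state())
E
```

```text
scene {'fx': 509.77437940515546, 'fy': 509.77437940515546, 'cx': 322.75313580592524, 'cy': 197.18712371360954, 'cam_to_world': [[0.826, -0.348, 0.444, 1.228], [0.563, 0.484, -0.67, -1.034], [0.018, 0.803, 0.596, 0.939], [0.0, 0.0, 0.0, 1.0]]}
top {'fx': 491.00597078898886, 'fy': 491.00597078898886, 'cx': 322.5892076095153, 'cy': 197.8686017730767, 'cam_to_world': [[0.005, 0.992, -0.13, 0.294], [-1.0, 0.005, 0.0, -0.034], [0.001, 0.13, 0.992, 1.948], [0.0, 0.0, 0.0, 1.0]]}
{'t': 0.1, 'joints': array([ 1.18792202e+00,  8.78913566e-02,  1.37210085e+00, -3.14148342e-05,
        1.68361347e+00, -1.03082058e-01]), 'qvel': array([ 0.00018037, -0.00120433, -0.00423082, -0.00064005,  0.00032454,
        0.00040922]), 'effort': array([ 2.87491639e-03, -3.53011107e+01, -3.14219248e+01, -1.14783766e-04,
        7.89939717e-03,  5.04107459e-05]), 'tool_pos': array([0.15172159, 0.5281912 , 0.23025172]), 'eef_rot': array([-2.27010954e-04,  1.39441922e-01,  9.90229740e-01, -9.80704538e-04]), 'wrist_force': array([-0.65447856,  0.19848283,  0.10871364]), 'moment': array([-0.0421733 , -0.01216036, -0.00799042]), 'grasp_force': 0.0, 'gripper_width': 0.08546942848123379}
```

View pics/scene0.png

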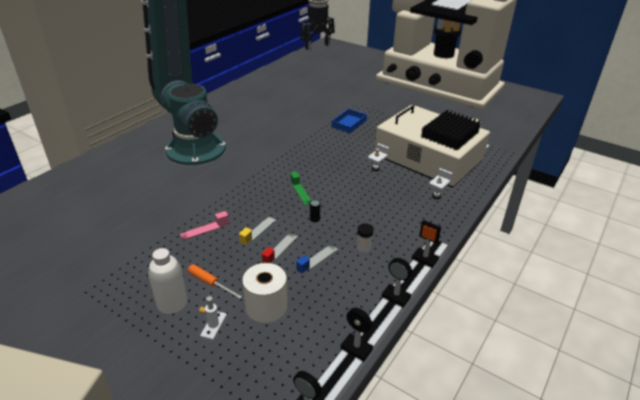

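View pics/top0.png

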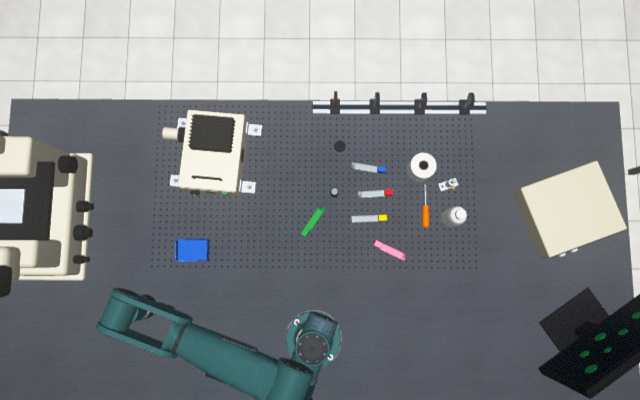

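Scene view: the candidate short feet are the lugs at (377,158) and (440,185). In the top view they are at (248,187) and (255,130). The green switch at top (225,192) marks the unit's -x side and the outlet at (170,133) its +y side, so the short foot should be at top (248,187). Blade grips in the top view are yellow (383,218), red (389,192) and blue (382,169). The green part (313,222) and the pink part (390,250) are look-alikes.

Run:
```python
from h import *
T=np.load('top0.npz');S=np.load('scene0.npz');It=optics.camera_info('top');Is=optics.camera_info('scene')
a=cv2.resize(S['p'][135:215,355:465],None,fx=5,fy=5,interpolation=cv2.INTER_CUBIC)
b=cv2.resize(T['p'][100:200,165:275],None,fx=5,fy=5,interpolation=cv2.INTER_CUBIC)[:,:250+300]
c=cv2.resize(T['p'][150:232,340:400],None,fx=4,fy=4,interpolation=cv2.INTER_CUBIC)
W=np.zeros((600,800,3),np.uint8); 
W[:400,:550]=a; W[:328,555:795]=c
b=cv2.resize(T['p'][165:205,230:270],None,fx=5,fy=5,interpolation=cv2.INTER_CUBIC); W[400:600,:200]=b
b=cv2.resize(T['p'][100:140,235:275],None,fx=5,fy=5,interpolation=cv2.INTER_CUBIC); W[400:600,210:410]=b
cv2.imwrite('pics/crop1.png',W)
P=pts(T['d'],It);PS=pts(S['d'],Is)
hsv=cv2.cvtColor(T['p'],cv2.COLOR_BGR2HSV);hs=cv2.cvtColor(S['p'],cv2.COLOR_BGR2HSV)
R={'yellow':((22,120,90),(35,255,255)),'red':((0,150,70),(5,255,255)),'blue':((105,130,70),(125,255,255))}
box={'yellow':(205,230,370,395),'red':(180,205,378,400),'blue':(155,182,368,395)}
sbox={'yellow':(220,255,230,262),'red':(240,265,255,285),'blue':(252,280,290,318)}
for k,(lo,hi) in R.items():
    r=box[k];m=np.zeros(hsv.shape[:2],bool);m[r[0]:r[1],r[2]:r[3]]=cv2.inRange(hsv,lo,hi)[r[0]:r[1],r[2]:r[3]]>0
    v,u=np.nonzero(m); zz=P[m][:,2]
    g=ray(u.mean(),v.mean(),.036,It)
    print(k,m.sum(),u.mean().round(1),v.mean().round(1),u.min(),u.max(),v.min(),v.max(),'z',np.percentile(zz,[10,50,90]).round(3),'g@36',g.round(4))
    # tongue: bright low-sat
    y0,y1=int(v.min())-8,int(v.max())+6
    t=np.zeros_like(m);t[y0:y1,345:int(u.min())-1]=((hsv[...,2]>115)&(hsv[...,1]<90))[y0:y1,345:int(u.min())-1]
    vv,uu=np.nonzero(t); Q=np.array([ray(x,y,.005,It) for x,y in zip(uu,vv)])
    c=Q[:,:2].mean(0); w,V=np.linalg.eigh(np.cov((Q[:,:2]-c).T)); ax=V[:,1]*np.sign(V[1,1])
    pr=(Q[:,:2]-c)@ax
    print('  tongue n',t.sum(),'c',c.round(4),'yaw',np.degrees(np.arctan2(-ax[0],ax[1])).round(2),'len',(pr.max()-pr.min()).round(3),'tip',(c+ax*pr.max()).round(4),'base',(c+ax*pr.min()).round(4))
    r=sbox[k];ms=np.zeros(m.shape,bool);ms[r[0]:r[1],r[2]:r[3]]=cv2.inRange(hs,lo,hi)[r[0]:r[1],r[2]:r[3]]>0
    q=PS[ms]; print('  scene',ms.sum(),q.mean(0).round(4),q.min(0).round(4),q.max(0).round(4))
# lamp unit casing & lugs via depth height in top
H=P[...,2]; reg=np.zeros(H.shape,bool);reg[95:205,150:275]=1
m=(reg&(H>.12)&(H<.165)).astype(np.uint8)
cs=max(cv2.findContours(m,0,2)[0],key=cv2.contourArea);print('case z',np.median(H[m>0]))
C=np.array([ray(x,y,.14,It)[:2] for x,y in cs[:,0]],np.float32)
print('case rect',cv2.minAreaRect(C))
m=(reg&(H>.04)&(H<.075)&(hsv[...,2]>120)).astype(np.uint8)
for c in cv2.findContours(m,0,2)[0]:
    if cv2.contourArea(c)<15: continue
    C=np.array([ray(x,y,.057,It)[:2] for x,y in c[:,0]],np.float32);print('lug',cv2.boundingRect(c),cv2.minAreaRect(C))
```

```text
yellow 50 382.6 217.4 379 386 214 220 z [0.02  0.035 0.041] g@36 [ 0.4693 -0.2694  0.036 ]
  tongue n 205 c [ 0.4677 -0.1985] yaw 2.14 len 0.104 tip [ 0.4658 -0.1474] base [ 0.4697 -0.2516]
  scene 131 [ 0.4684 -0.2721  0.024 ] [ 0.4254 -0.2887 -0.0075] [ 0.4825 -0.2184  0.0374]
red 38 388.6 191.7 385 392 189 194 z [0.03  0.037 0.043] g@36 [ 0.5705 -0.2942  0.036 ]
  tongue n 190 c [ 0.5673 -0.2268] yaw 2.95 len 0.105 tip [ 0.5645 -0.1722] base [ 0.5699 -0.2768]
  scene 124 [ 0.5725 -0.3     0.0278] [ 0.5343 -0.3145 -0.0046] [ 0.5848 -0.2488  0.0374]
blue 49 381.5 168.7 378 385 166 172 z [0.026 0.035 0.042] g@36 [ 0.6625 -0.2674  0.036 ]
  tongue n 198 c [ 0.6751 -0.2001] yaw -10.94 len 0.105 tip [ 0.6853 -0.1474] base [ 0.6653 -0.2509]
  scene 123 [ 0.663  -0.273   0.0279] [ 0.6301 -0.2884 -0.0037] [ 0.6764 -0.2199  0.0387]
case z 0.13989493262715458
case rect ((0.7103095650672913, 0.39812588691711426), (0.2534814476966858, 0.30424293875694275), 85.04310607910156)
lug (239, 181, 17, 12) ((0.5861414074897766, 0.2588430345058441), (0.05956921726465225, 0.044607505202293396), 84.47061920166016)
lug (170, 174, 9, 12) ((0.6116805076599121, 0.5455477833747864), (0.0434935986995697, 0.031521689146757126), 0.2801322638988495)
lug (246, 121, 16, 15) ((0.818602979183197, 0.23926375806331635), (0.06055748835206032, 0.052381277084350586), 83.50045013427734)
lug (177, 118, 9, 10) ((0.8410683274269104, 0.5276771783828735), (0.03672601282596588, 0.03165101632475853), 2.355130195617676)
```

View pics/crop1.png

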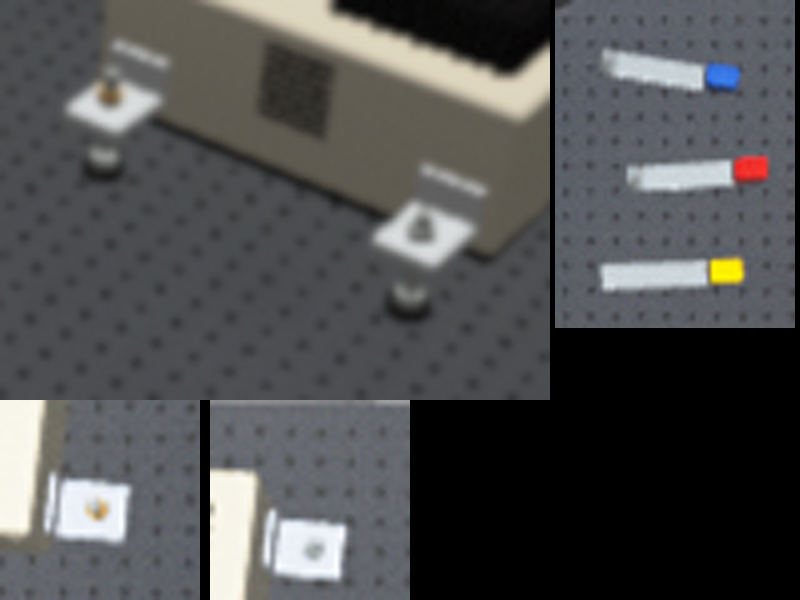

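The crop shows the brass nut on the near lug, at scene (377,154) and top (249,187), so that is the short foot. The other lug (top 256,131) has a plain steel nut. The yellow, red and blue grips are as expected. I'll try the 6 mm blue blade first, since the middle size settles the choice in at most two tries.

Request:
{"op": "servo_tool", "data": {
  "motion": "0 0 0 0.148;0 0 0 0.148;0 0 0 0.148;0 0 0 0.148;0 0 0 0.148;0 0 0 0.148;0 0 0 0.148;0 0 0 0.148",
  "hand": 0,
  "squeeze": 60
}}

```text
t: 0.9
tool_pos: [0.1518, 0.5283, 0.2306]
eef_rot: [0.0, 0.671, 0.742, -0.001]
wrist_force: [0.1, 0.1, 0.2]
gripper_width: 0.0854
grasp_force: 0.0
```

Request:
{"op": "servo_tool", "data": {
  "motion": "0 0 0 0.148;0 0 0 0.148;0 0 0 0;0 0 0 0"
}}

```text
t: 1.3
tool_pos: [0.1518, 0.5284, 0.2309]
eef_rot: [0.0, 0.77, 0.638, -0.0]
wrist_force: [-0.5, 0.3, -0.7]
gripper_width: 0.0853
grasp_force: 0.0
```

```bash
cat >> h.py <<'E'
from scipy.spatial.transform import Rotation as Ro
def tool(goal=None,ang=None):
    s=sensors.read_state();q=s['eef_rot'];R=Ro.from_quat([q[1],q[2],q[3],q[0]]).as_matrix()
    a=np.degrees(np.arctan2(R[1,1],R[0,1]))
    print('t',round(s['t'],2),'p',s['tool_pos'].round(4),'y_t ang',a.round(2),'z_t',R[:,2].round(4),'j',s['joints'].round(2),'F',s['wrist_force'].round(2),'w',round(s['gripper_width'],4))
    if goal is not None: print('shift(tool)',(R.T@(np.array(goal)-s['tool_pos'])).round(4))
    if ang is not None: print('twist',np.radians(a-ang).round(4))
    return s,R
E
python3 - <<'E'
from h import *
tool((.6625,-.266,.09),-10.94)
T=np.load('top0.npz');S=np.load('scene0.npz');It=optics.camera_info('top');Is=optics.camera_info('scene')
for n,Z,I,b in(('top',T,It,(178,196,240,258)),('scene',S,Is,(146,162,368,386))):
    h=cv2.cvtColor(Z['p'],cv2.COLOR_BGR2HSV);m=np.zeros(h.shape[:2],bool)
    m[b[0]:b[1],b[2]:b[3]]=cv2.inRange(h,(8,55,60),(28,255,255))[b[0]:b[1],b[2]:b[3]]>0
    v,u=np.nonzero(m);print(n,m.sum(),u.mean(),v.mean(),[ray(u.mean(),v.mean(),z,I)[:2].round(4) for z in(.057,.062,.067)])
    P=pts(Z['d'],I)
    if n=='scene':
        # lug top plate in scene
        B=np.zeros_like(m);B[140:175,362:395]=1
        k=B&(P[...,2]>.05)&(P[...,2]<.064)&(h[...,2]>150);q=P[k];print('lug',k.sum(),cv2.minAreaRect(q[:,:2].astype(np.float32)))
        # pad: dark below
        B[:]=0;B[162:180,365:390]=1
        k=B&(P[...,2]>.006)&(P[...,2]<.03);q=P[k];print('pad pts',k.sum(),q.mean(0),q.min(0),q.max(0))
# casing top via cream mask & z
h=cv2.cvtColor(T['p'],cv2.COLOR_BGR2HSV);P=pts(T['d'],It)
m=(P[...,2]>.134)&(P[...,2]<.19);m[:,:178]=0;m[:,260:]=0;m[:95]=0;m[205:]=0
c=max(cv2.findContours(m.astype(np.uint8),0,2)[0],key=cv2.contourArea)
C=np.array([ray(x,y,.14,It)[:2] for x,y in c[:,0]],np.float32);print(cv2.minAreaRect(C))
E
```

```text
t 1.3 p [0.1518 0.5284 0.2309] y_t ang -10.66 z_t [-3.e-04 -8.e-04 -1.e+00] j [1.19 0.09 1.37 0.   1.68 1.37] F [-0.5   0.29 -0.69] w 0.0853
shift(tool) [-0.6862  0.6488  0.1413]
twist 0.0049
top 9 249.0 187.0 [array([0.5835, 0.2521]), array([0.5827, 0.2513]), array([0.582 , 0.2505])]
scene 12 376.3333333333333 153.5 [array([0.5782, 0.2597]), array([0.5819, 0.2524]), array([0.5856, 0.245 ])]
lug 92 ((0.5847335457801819, 0.2556295394897461), (0.0546649806201458, 0.04632614552974701), 89.47756958007812)
pad pts 43 [0.58510017 0.24507864 0.01358226] [0.57027811 0.23353566 0.00638426] [0.59711521 0.26008327 0.02718261]
((0.7102445363998413, 0.38477152585983276), (0.22055171430110931, 0.3016701936721802), 85.0427474975586)
```

Measurements agree. The casing comes out 0.302 x 0.221 m, yaw -5.0 deg, which puts the foot at (0.583, 0.250); the nut triangulates to (0.582, 0.252). Moving to the blue grip at (0.6625, -0.266).

Request:
{"op": "servo_tool", "data": {
  "motion": "-0.036 0.034 0 0;-0.036 0.034 0 0;-0.036 0.034 0 0;-0.036 0.034 0 0;-0.036 0.034 0 0;-0.036 0.034 0 0;-0.036 0.034 0 0;-0.036 0.034 0 0"
}}

```text
t: 2.1
tool_pos: [0.3655, 0.1929, 0.2315]
eef_rot: [0.0, 0.77, 0.638, 0.001]
wrist_force: [1.2, 0.9, -0.1]
gripper_width: 0.0855
grasp_force: 0.0
```

Request:
{"op": "servo_tool", "data": {
  "motion": "-0.036 0.034 0 0;-0.036 0.034 0 0;-0.036 0.034 0 0;-0.036 0.034 0 0;-0.036 0.034 0 0;-0.036 0.034 0 0;-0.036 0.034 0 0;-0.036 0.034 0 0"
}}

```text
t: 2.9
tool_pos: [0.5787, -0.1413, 0.2311]
eef_rot: [-0.0, 0.77, 0.638, 0.0]
wrist_force: [1.5, 1.1, 1.1]
gripper_width: 0.0855
grasp_force: 0.0
```

Request:
{"op": "servo_tool", "data": {
  "motion": "-0.036 0.034 0 0;-0.036 0.034 0 0;-0.036 0.034 0 0;0 0 0.04 0;0 0 0.04 0;0 0 0.04 0;0 0 0.02 0;0 0 0 0"
}}

```text
t: 3.7
tool_pos: [0.655, -0.2632, 0.0849]
eef_rot: [-0.005, 0.77, 0.638, -0.002]
wrist_force: [-0.8, 0.6, 0.1]
gripper_width: 0.0854
grasp_force: 0.0
```

Run:
```python
from h import *
tool((.6625,-.266,.009),-10.94)
```

```text
t 3.7 p [ 0.655  -0.2632  0.0849] y_t ang -10.72 z_t [-0.0098  0.005  -0.9999] j [-0.46  0.5   1.14  0.    1.51 -0.28] F [-0.83  0.56  0.11] w 0.0854
shift(tool) [-0.0016  0.0087  0.0758]
twist 0.0039
```

Request:
{"op": "servo_tool", "data": {
  "motion": "0 0 0 0.004;0 0.003 0.02 0;0 0 0 0;0 0 0 0;0 0 0 0"
}}

```text
t: 4.2
tool_pos: [0.6618, -0.2655, 0.0737]
eef_rot: [0.002, 0.772, 0.636, 0.001]
wrist_force: [-0.2, -0.6, 0.3]
gripper_width: 0.0851
grasp_force: 0.0
```

Run:
```python
from h import *
tool((.6625,-.266,.009),-10.94)
```

```text
t 4.2 p [ 0.6618 -0.2655  0.0737] y_t ang -11.04 z_t [ 0.0031 -0.0015 -1.    ] j [-0.46  0.51  1.15  0.    1.48 -0.27] F [-0.23 -0.64  0.31] w 0.0851
shift(tool) [-0.0003  0.0006  0.0647]
twist -0.0018
```

Request:
{"op": "servo_tool", "data": {
  "motion": "0 0 0.03 0;0 0 0.02 0;0 0 0.01 0;0 0 0.004 0;0 0 0 0;0 0 0 0"
}}

```text
t: 4.8
tool_pos: [0.6618, -0.2656, 0.0091]
eef_rot: [0.001, 0.772, 0.636, 0.001]
wrist_force: [-0.1, -0.2, 1.3]
gripper_width: 0.0854
grasp_force: 0.0
```

Request:
{"op": "servo_tool", "data": {
  "motion": "0 0 0 0;0 0 0 0;0 0 0 0;0 0 0 0;0 0 0 0;0 0 0 0;0 0 0 0",
  "hand": 1,
  "squeeze": 60
}}

```text
t: 5.5
tool_pos: [0.6611, -0.2653, 0.0077]
eef_rot: [0.0, 0.772, 0.636, 0.0]
wrist_force: [0.0, 0.1, 1.8]
gripper_width: 0.021
grasp_force: 58.9
```

Run:
```python
from h import *
tool((.6625,-.266,.009),-10.94)
```

```text
t 5.5 p [ 0.6611 -0.2653  0.0077] y_t ang -11.06 z_t [ 7.e-04 -3.e-04 -1.e+00] j [-0.46  0.57  1.21  0.    1.37 -0.27] F [0.04 0.13 1.77] w 0.021
shift(tool) [-0.0004  0.0015 -0.0013]
twist -0.0021
```

Request:
{"op": "servo_tool", "data": {
  "motion": "0 0 -0.01 0;0 0 -0.04 0;0 0 -0.045 0;0 0 0 -0.106;0 0 0 0;0 0 0 0"
}}

```text
t: 6.1
tool_pos: [0.6598, -0.2647, 0.1007]
eef_rot: [-0.002, 0.738, 0.675, -0.001]
wrist_force: [0.1, -0.1, -1.9]
gripper_width: 0.0212
grasp_force: 58.9
```

Run:
```python
from h import *
tool((.5697,.0971,.10),-4.96)
```

```text
t 6.1 p [ 0.6598 -0.2647  0.1007] y_t ang -5.1 z_t [-0.0029  0.0015 -1.    ] j [-0.46  0.5   1.11  0.    1.53 -0.37] F [ 0.14 -0.12 -1.89] w 0.0212
shift(tool) [ 0.3523 -0.1219  0.0015]
twist -0.0024
```

Request:
{"op": "servo_tool", "data": {
  "motion": "0.044 -0.015 0 -0.002;0.044 -0.015 0 0;0.044 -0.015 0 0;0.044 -0.015 0 0;0.044 -0.015 0 0;0.044 -0.015 0 0;0.044 -0.015 0 0;0.044 -0.015 0 0"
}}

```text
t: 6.9
tool_pos: [0.5689, 0.0974, 0.0999]
eef_rot: [-0.002, 0.737, 0.676, -0.002]
wrist_force: [0.8, -0.5, -1.8]
gripper_width: 0.0212
grasp_force: 59.2
```

Request:
{"op": "servo_tool", "data": {
  "motion": "0 0 0 0;0 0 0.04 0;0 0 0.03 0;0 0 0 0;0 0 0 0"
}}

```text
t: 7.4
tool_pos: [0.57, 0.0953, 0.0307]
eef_rot: [-0.001, 0.737, 0.676, -0.002]
wrist_force: [0.1, 1.5, -0.5]
gripper_width: 0.0207
grasp_force: 59.1
```

Run:
```python
from h import *
tool((.5697,.0971,.0077),-4.96)
p,d,I=snap('top');q,e,J=snap('scene')
a=cv2.resize(p[150:230,220:320],None,fx=5,fy=5,interpolation=cv2.INTER_CUBIC)
b=cv2.resize(q[130:210,330:400],None,fx=5,fy=5,interpolation=cv2.INTER_CUBIC)[:,:300]
cv2.imwrite('pics/i1.png',np.hstack([a,b]))
```

```text
t 7.4 p [0.57   0.0953 0.0307] y_t ang -4.94 z_t [-4.1e-03 -3.0e-04 -1.0e+00] j [ 0.07  0.27  1.57 -0.    1.31  0.15] F [ 0.14  1.48 -0.53] w 0.0207
shift(tool) [ 0.0018 -0.0004  0.0231]
twist 0.0004
```

View pics/i1.png

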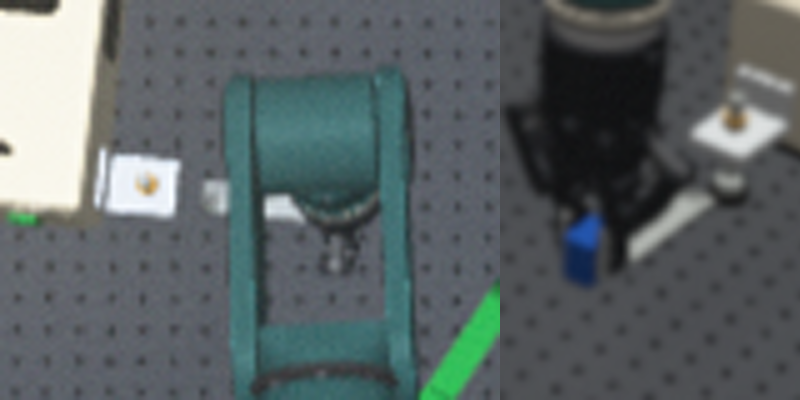

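The top crop shows the blue tongue's nose at (215,195), in line with the nut at (147,184) once the height difference is allowed for. In the scene crop the blade hangs level short of the pad at (727,185). Lowering to the bench now.

Request:
{"op": "servo_tool", "data": {
  "motion": "0.002 0 0.018 0;0 0 0.003 0;0 0 0.001 0;0 0 0 0;0 0 0 0"
}}

```text
t: 8.0
tool_pos: [0.5722, 0.0977, 0.0115]
eef_rot: [0.001, 0.737, 0.676, 0.001]
wrist_force: [-0.4, -0.5, -1.4]
gripper_width: 0.0209
grasp_force: 59.2
```

Request:
{"op": "servo_tool", "data": {
  "motion": "0 0 0.001 0;0 0 0 0;0 0 0 0"
}}

```text
t: 8.3
tool_pos: [0.5715, 0.0978, 0.0095]
eef_rot: [0.0, 0.737, 0.676, 0.0]
wrist_force: [-0.9, 0.1, -2.5]
gripper_width: 0.0211
grasp_force: 59.2
```

Run:
```python
from h import *
tool((.5697,.0971,.0077),-4.96)
```

```text
t 8.3 p [0.5715 0.0978 0.0095] y_t ang -4.87 z_t [ 2.e-04  1.e-04 -1.e+00] j [0.07 0.3  1.58 0.   1.26 0.16] F [-0.87  0.06 -2.46] w 0.0211
shift(tool) [-0.0009 -0.0017  0.0018]
twist 0.0016
```

Request:
{"op": "servo_tool", "data": {
  "motion": "0 -0.0015 0.001 0.0015;0 0 0 0;0 0 0 0;0 0 0 0"
}}

```text
t: 8.7
tool_pos: [0.5699, 0.0979, 0.0083]
eef_rot: [-0.0, 0.737, 0.676, 0.0]
wrist_force: [-0.8, 0.1, -0.9]
gripper_width: 0.0211
grasp_force: 59.2
```

Request:
{"op": "servo_tool", "data": {
  "motion": "0 0 0.001 0;0 0 0 0;0 0 0 0"
}}

```text
t: 9.0
tool_pos: [0.5702, 0.0979, 0.0076]
eef_rot: [0.0, 0.737, 0.676, 0.0]
wrist_force: [0.3, -0.5, 0.1]
gripper_width: 0.0214
grasp_force: 59.6
```

Run:
```python
from h import *
tool((.5697,.0971,.0077),-4.96)
```

```text
t 9.0 p [0.5702 0.0979 0.0076] y_t ang -4.96 z_t [ 6.e-04  2.e-04 -1.e+00] j [0.07 0.3  1.59 0.   1.26 0.16] F [ 0.32 -0.54  0.13] w 0.0214
shift(tool) [-0.0009 -0.0004 -0.0001]
twist 0.0
```

Request:
{"op": "servo_tool", "data": {
  "motion": "0.002 0 0 0;0.002 0 0 0;0.002 0 0 0;0.002 0 0 0;0.002 0 0 0;0.002 0 0 0;0.002 0 0 0"
}}

```text
t: 9.7
tool_pos: [0.5714, 0.1119, 0.0076]
eef_rot: [0.0, 0.737, 0.676, 0.0]
wrist_force: [-0.0, -2.7, 2.6]
gripper_width: 0.0213
grasp_force: 59.7
```

Request:
{"op": "servo_tool", "data": {
  "motion": "0.001 0 0 0;0.001 0 0 0;0.001 0 0 0"
}}

```text
t: 10.0
tool_pos: [0.5716, 0.1147, 0.0076]
eef_rot: [0.0, 0.737, 0.676, 0.0]
wrist_force: [-0.1, -3.3, 3.4]
gripper_width: 0.0212
grasp_force: 59.8
```

Request:
{"op": "servo_tool", "data": {
  "motion": "0.001 0 0 0;0.001 0 0 0"
}}

```text
t: 10.2
tool_pos: [0.5718, 0.1168, 0.0076]
eef_rot: [0.0, 0.737, 0.676, 0.0]
wrist_force: [-0.3, -3.3, 4.3]
gripper_width: 0.021
grasp_force: 59.9
```

Request:
{"op": "servo_tool", "data": {
  "motion": "0.001 0 0 0;0.001 0 0 0"
}}

```text
t: 10.4
tool_pos: [0.572, 0.1188, 0.0076]
eef_rot: [0.0, 0.737, 0.676, 0.0]
wrist_force: [-0.4, -4.3, 4.3]
gripper_width: 0.021
grasp_force: 60.0
```

Request:
{"op": "servo_tool", "data": {
  "motion": "0 0 -0.0005 0;0.001 0 0 0;0.001 0 0 0"
}}

```text
t: 10.7
tool_pos: [0.5718, 0.121, 0.0076]
eef_rot: [-0.0, 0.737, 0.676, -0.0]
wrist_force: [0.9, -2.2, 3.2]
gripper_width: 0.0211
grasp_force: 59.9
```

Request:
{"op": "servo_tool", "data": {
  "motion": "0.001 0 0 0;0.001 0 0 0"
}}

```text
t: 10.9
tool_pos: [0.5719, 0.123, 0.0076]
eef_rot: [-0.0, 0.737, 0.676, -0.0]
wrist_force: [-0.6, -2.1, 1.8]
gripper_width: 0.0214
grasp_force: 59.9
```

Request:
{"op": "servo_tool", "data": {
  "motion": "0.001 0 0 0;0.001 0 0 0"
}}

```text
t: 11.1
tool_pos: [0.5721, 0.125, 0.0077]
eef_rot: [-0.0, 0.737, 0.676, -0.0]
wrist_force: [0.6, -1.8, 2.9]
gripper_width: 0.0211
grasp_force: 59.9
```

Request:
{"op": "servo_tool", "data": {
  "motion": "0.001 0 0 0;0.001 0 0 0"
}}

```text
t: 11.3
tool_pos: [0.5723, 0.127, 0.0077]
eef_rot: [-0.0, 0.737, 0.676, -0.0]
wrist_force: [0.1, -1.6, 1.5]
gripper_width: 0.0209
grasp_force: 59.8
```

Request:
{"op": "servo_tool", "data": {
  "motion": "0.001 0 0 0;0.001 0 0 0;0.001 0 0 0"
}}

```text
t: 11.6
tool_pos: [0.5725, 0.1295, 0.0076]
eef_rot: [0.0, 0.737, 0.676, -0.0]
wrist_force: [-0.1, -4.1, 2.0]
gripper_width: 0.0215
grasp_force: 59.7
```

Request:
{"op": "servo_tool", "data": {
  "motion": "0.001 0 0 0;0.001 0 0 0;0.001 0 0 0"
}}

```text
t: 11.9
tool_pos: [0.5727, 0.1314, 0.0077]
eef_rot: [0.001, 0.737, 0.676, -0.001]
wrist_force: [-1.2, -6.9, 2.6]
gripper_width: 0.0209
grasp_force: 59.7
```

Request:
{"op": "servo_tool", "data": {
  "motion": "0.001 0 0 0;0.001 0 0 0;0.001 0 0 0"
}}

```text
t: 12.2
tool_pos: [0.573, 0.1342, 0.0077]
eef_rot: [0.001, 0.737, 0.676, -0.001]
wrist_force: [-0.5, -7.4, 1.4]
gripper_width: 0.0209
grasp_force: 59.8
```

Request:
{"op": "servo_tool", "data": {
  "motion": "0.001 0 0 0;0.001 0 0 0;0.001 0 0 0"
}}

```text
t: 12.5
tool_pos: [0.5733, 0.1371, 0.0077]
eef_rot: [0.001, 0.737, 0.676, -0.001]
wrist_force: [-1.3, -8.2, 2.4]
gripper_width: 0.021
grasp_force: 59.8
```

Drag began part-way up the ramp and is now about 8 N, which is a definite nip: gap about 5 mm, so 4 mm would be loose and 8 mm too thick. Pushing on.

Request:
{"op": "servo_tool", "data": {
  "motion": "0.001 0 0 0;0.001 0 0 0;0.001 0 0 0;0.001 0 0 0"
}}

```text
t: 12.9
tool_pos: [0.5737, 0.1414, 0.0077]
eef_rot: [0.001, 0.737, 0.676, -0.001]
wrist_force: [-0.8, -6.0, 2.5]
gripper_width: 0.0214
grasp_force: 59.8
```

Request:
{"op": "servo_tool", "data": {
  "motion": "0.001 0 0 0;0.001 0 0 0;0.001 0 0 0;0.001 0 0 0;0.001 0 0 0;0.001 0 0 0"
}}

```text
t: 13.5
tool_pos: [0.5742, 0.1474, 0.0076]
eef_rot: [0.001, 0.737, 0.676, -0.001]
wrist_force: [-1.1, -5.1, 2.9]
gripper_width: 0.0212
grasp_force: 59.8
```

Request:
{"op": "servo_tool", "data": {
  "motion": "0.001 0 0 0;0.001 0 0 0;0.001 0 0 0;0.001 0 0 0;0.001 0 0 0;0.001 0 0 0;0.001 0 0 0;0.001 0 0 0"
}}

```text
t: 14.3
tool_pos: [0.5749, 0.1553, 0.0076]
eef_rot: [0.001, 0.737, 0.676, -0.001]
wrist_force: [0.0, -6.9, 3.3]
gripper_width: 0.0215
grasp_force: 59.8
```

Request:
{"op": "servo_tool", "data": {
  "motion": "0.001 0 0 0;0.001 0 0 0;0.001 0 0 0;0.001 0 0 0;0.001 0 0 0;0.001 0 0 0;0.001 0 0 0;0.001 0 0 0"
}}

```text
t: 15.1
tool_pos: [0.5756, 0.1633, 0.0076]
eef_rot: [0.001, 0.737, 0.676, -0.001]
wrist_force: [-0.3, -6.0, 2.6]
gripper_width: 0.0209
grasp_force: 59.8
```

Run:
```python
from h import *
tool((.583-.0865*.088,.2505-.9963*.088,.0077),-4.96)
q,e,J=snap('scene')
cv2.imwrite('pics/i2.png',cv2.resize(q[130:210,330:430],None,fx=6,fy=6,interpolation=cv2.INTER_CUBIC))
```

```text
t 15.1 p [0.5756 0.1633 0.0076] y_t ang -4.98 z_t [-7.0e-04 -2.4e-03 -1.0e+00] j [ 0.18  0.34  1.53 -0.    1.27  0.27] F [-0.29 -6.01  2.57] w 0.0209
shift(tool) [-0.0005 -0.0001 -0.0001]
twist -0.0004
```

View pics/i2.png

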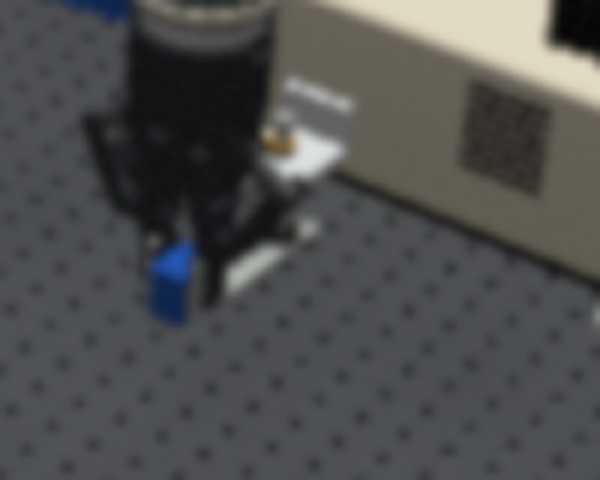

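The scene crop shows the tongue under the pad with its tip out beyond it at (310,228) in the crop. Drag on the full thickness is steady at 5 to 7 N. Releasing and withdrawing.

Request:
{"op": "servo_tool", "data": {
  "motion": "0 0 0 0;0 0 0 0;0 0 0 0;0 0 0 0;0 0 0 0;0 0 0 0",
  "hand": 0
}}

```text
t: 15.75
tool_pos: [0.5756, 0.1649, 0.0078]
eef_rot: [-0.0, 0.737, 0.676, 0.0]
wrist_force: [0.3, -0.7, -0.6]
gripper_width: 0.0854
grasp_force: 0.0
```

Request:
{"op": "servo_tool", "data": {
  "motion": "0 0 -0.01 0;0 0 -0.03 0;0 0 -0.04 0;-0.03 0 -0.03 0;-0.04 0 -0.03 0;-0.04 -0.03 0 0;-0.04 -0.03 0 0;-0.04 -0.03 0 0"
}}

```text
t: 16.55
tool_pos: [0.4687, -0.0181, 0.1491]
eef_rot: [0.001, 0.737, 0.676, 0.001]
wrist_force: [0.5, -1.6, 0.8]
gripper_width: 0.0854
grasp_force: 0.0
```

Request:
{"op": "servo_tool", "data": {
  "motion": "0 -0.045 0 0;0 -0.045 0 0;0 -0.04 0 0;0 0 0 0;0 0 0 0;0 0 0 0"
}}

```text
t: 17.15
tool_pos: [0.3413, -0.0057, 0.1487]
eef_rot: [0.001, 0.737, 0.676, 0.001]
wrist_force: [-0.8, 0.2, -0.1]
gripper_width: 0.0851
grasp_force: 0.0
```

Run:
```python
from h import *
tool()
p,d,I=snap('top');q,e,J=snap('scene')
a=cv2.resize(q[130:210,340:440],None,fx=5,fy=5,interpolation=cv2.INTER_CUBIC)
b=cv2.resize(p[160:220,230:330],(500,300),interpolation=cv2.INTER_CUBIC)
W=np.zeros((600,800,3),np.uint8);W[:300,:500]=a[:300];W[300:,:500]=b;W[:260,500:]=cv2.resize(p[140:270,290:440],(300,260))
cv2.imwrite('pics/f.png',W)
h=cv2.cvtColor(p,cv2.COLOR_BGR2HSV);m=cv2.inRange(h,(105,130,70),(125,255,255));m[:170]=0;m[215:]=0;m[:,:260]=0;m[:,310:]=0
v,u=np.nonzero(m);print('blue grip',len(u),u.mean(),v.mean(),ray(u.mean(),v.mean(),.036,I))
```

```text
t 17.15 p [ 0.3413 -0.0057  0.1487] y_t ang -4.95 z_t [ 2.1e-03 -2.0e-04 -1.0e+00] j [-0.18 -0.38  1.94  0.    1.58 -0.1 ] F [-0.78  0.23 -0.13] w 0.0851
blue grip 49 273.2448979591837 189.59183673469389 [0.57684885 0.15959927 0.036     ]
```

View pics/f.png

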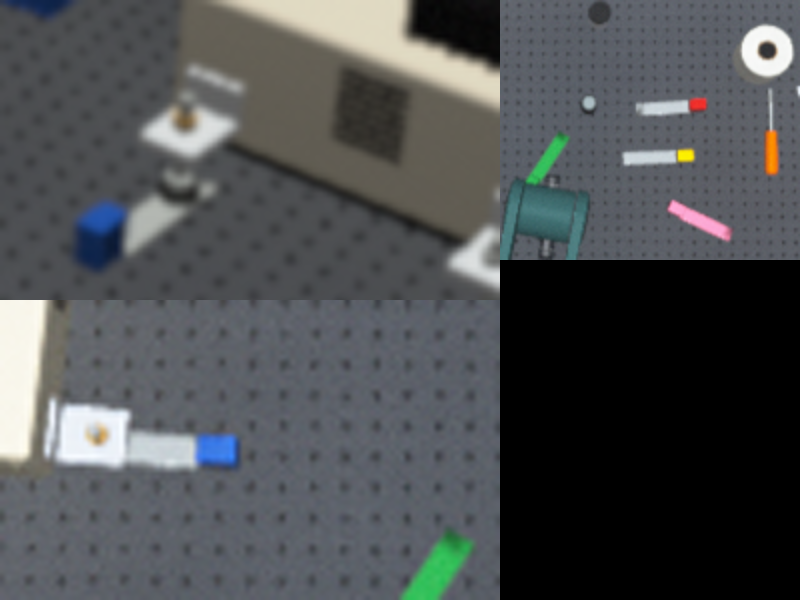

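The blue blade lies flat and square under the brass-nut foot, with its tip showing past the pad at (208,188) in the scene crop. The red and yellow blades and the bystanders are where they started, so I'm handing in.

```bash
python3 -c "
from cell import close_job; print(close_job())"
```

```text
the job is handed in; nothing more can be done
None
```

The 6 mm blue blade is under the brass-nut foot, lying flat with a steady drag of about 5–7 N and its tip roughly 15 mm past the pad; I left the 4 mm and 8 mm blades untried and untouched on the bench, and handed the job in at about 17 s.

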